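# Feed the grooved castor wheel into the bin with the joystick

## Task

Slide the small open bin (the one with the low front lip) sideways along the feeder until it stands below the outlet of the lane that holds the grooved wheel. Then push the spring-centred joystick over towards that lane's side (left for the left lane, right for the right lane, as seen from the robot), keep it held over until the grooved wheel has rolled out and lies still in the bin, and let the stick spring back to centre. Do not touch either wheel, keep the plain wheel waiting in its lane, let no wheel fall on the bench, and leave the other things where they are.

Things in the scene. Friction and masses are not known exactly. Their poses are not given: they have to be found in the camera images.
- feeder: fixed two-lane gravity feeder, grey steel, 180 (x) by 138 mm (y), 125 mm high at the robot's end. Origin: footprint centre at bench level; +x is the rolling direction, away from the robot, +y the left lane's side. Lanes centred at y = +40 (left) and -40 mm (right), 46 mm wide, floors falling 12 degrees to x = +90 mm. A slanting gate plate at x = +14 mm, 18 mm above the floor, holds one wheel in each.
- outlet_left (a point): middle of the left lane's outlet edge, 50 mm above the bench
- outlet_right (a point): middle of the right lane's outlet edge, 50 mm above the bench
- grooved_wheel: white nylon castor wheel, 60 mm diameter, 40 mm wide, with a deep groove 18 mm wide and 14 mm deep round its middle, about 0.2 kg; loose, waiting behind the gate of one lane (either one). Origin at its centre; its y axis is the axle, across the lane. It turns as it rolls.
- plain_wheel: white nylon castor wheel of the same size with a smooth plain tread and no groove, waiting behind the gate of the other lane. Origin at its centre, y axis along the axle.
- bin: loose open green bin, 120 (x) by 90 (y) by 60 mm high, 0.3 kg, walls 3, floor 4 mm; front wall (-x, facing the feeder) only a lip 22 mm high. Origin: centre of underside. Starts left or right of the outlets, lip 8 to 18 mm beyond the outlet edge in x, yawed up to 0.12: a slide along the feeder's y brings it below a lane, origin about 163 mm from the feeder's along its x. Slides with 1 to 2 N.
- control_box: fixed grey control box, 100 mm (x) by 110 mm (y), 50 mm high, left or right of the feeder, nearer the robot; its stick stands at the middle of its top. Origin: centre of its underside. The stick tilts only along the box's y; box +y is left.
- stick (a joint): joystick tilt, rad: 0 upright, positive to the box's +y (left), negative to -y (right), stops at +-0.42. Pivot 55 mm above the bench; spring 0.9 N m/rad to centre (6 N at the knob, fully over). Leaning left lowers the left gate and raises the right one, leaning right the reverse; a gate lets its wheel pass beyond about 0.28 rad and closes when the stick is released.
- stick_knob (a point): centre of the stick's black knob, 24 mm diameter and 40 mm tall, 65 mm from the pivot, 120 mm above the bench when upright; the knob's top is 140 mm above the bench
- charger: fixed black battery charger, 90 x 100 x 80 mm high, on the other side of the feeder from the control box; origin at the centre of its underside
- carton: loose small cardboard box, 70 x 70 x 55 mm, beside the feeder's outlets on the side opposite the bin; leave alone
- spray_can: loose aluminium spray can, 54 mm diameter, 150 mm high; leave alone
- jar: loose clear jar, 60 mm diameter, 70 mm high; leave alone
- screwdriver: loose screwdriver lying at the far edge; leave alone
- wrench: loose wrench lying at the far edge; leave alone
- collar: loose steel ring, 60 mm diameter, 20 mm high; leave alone
There are look-alikes about, which are no part of the job. Leave any orange look-alike of the bin alone.

How it is judged:
On the way, in this order (a step that is already met when the one before it is completed fails the run):
1. the bin stands below the outlet of the grooved wheel's lane (centred within 20 mm, close to the feeder), the wheel still in its lane (((y of plain_wheel in the frame of feeder below 0 m and y of bin in the frame of feeder between 0.02 and 0.06 m and x of bin in the frame of feeder between 0.14 and 0.19 m) or (y of plain_wheel in the frame of feeder above 0 m and y of bin in the frame of feeder between -0.06 and -0.02 m and x of bin in the frame of feeder between 0.14 and 0.19 m)) and distance of grooved_wheel from where it was at the start of the episode below 0.02 m and linear speed of bin below 0.02 m/s), for 0.2 s.
2. the grooved wheel lies in the bin while the stick is still held over (x of grooved_wheel in the frame of bin between -0.06 and 0.06 m and y of grooved_wheel in the frame of bin between -0.045 and 0.045 m and z of grooved_wheel in the frame of bin between 0 and 0.05 m and linear speed of grooved_wheel below 0.08 m/s and (value of joint stick above 0.25 rad or value of joint stick below -0.25 rad)), for 0.3 s.
At the end, for the whole second after the job is handed in: the grooved wheel lies at rest in the upright bin, the bin still below that wheel's lane (within 30 mm sideways), the stick back at centre (within 0.06 rad), the plain wheel still in its lane (within 20 mm of where it was) (x of grooved_wheel in the frame of bin between -0.06 and 0.06 m and y of grooved_wheel in the frame of bin between -0.045 and 0.045 m and z of grooved_wheel in the frame of bin between 0 and 0.05 m and linear speed of grooved_wheel below 0.05 m/s and value of joint stick between -0.06 and 0.06 rad and ((y of plain_wheel in the frame of feeder below 0 m and y of bin in the frame of feeder between 0.01 and 0.07 m and x of bin in the frame of feeder between 0.14 and 0.19 m) or (y of plain_wheel in the frame of feeder above 0 m and y of bin in the frame of feeder between -0.07 and -0.01 m and x of bin in the frame of feeder between 0.14 and 0.19 m)) and angle between bin's own z axis and vertical below 0.1 rad and distance of plain_wheel from where it was at the start of the episode below 0.02 m); the robot touches nothing.
It fails at once if the plain wheel leaves its place (over 20 mm) (distance of plain_wheel from where it was at the start of the episode above 0.02 m).
It fails at once if the robot touches a wheel (contact force between any of the fingers, the arm and grooved_wheel above 0.5 N or contact force between any of the fingers, the arm and plain_wheel above 0.5 N).
It fails at once if a wheel falls on the bench (contact force between any of grooved_wheel, plain_wheel and table above 0.2 N).
It fails at once if the bin is lifted off the bench (over 20 mm) instead of slid (height (world z) of bin above 0.02 m).
It fails at once if another thing is moved by over 25 mm (distance of any of carton, spray_can, jar, screwdriver, wrench, collar from where it was at the start of the episode above 0.025 m).
It also fails if it takes over 58 s, if anything falls off the work surface, if the arm or the gripper's body presses on something with over 40 N, if the wrist force passes 120 N, or if a joint passes its speed limit or range.

## Robot

A 7-joint arm with a two-finger parallel gripper is mounted at the origin on the work surface. World frame = base frame: x ahead of the robot, y to its left, z up, the work surface at z = 0. Lengths are in m, angles in rad, forces in N, time in s.
With the tool pointing down it reaches from about 0.425 to 0.875 m from the base axis. Payload 4.7 kg.
Tool frame: the origin (TCP) lies on the centre line of the jaws, within the pads' length; the fingertips stand ahead of it and the grasp point (between the pads) lies 2 mm behind it (nose_length is the z of the fingertips in the tool frame, in m); z points along the fingers, y is the line along which they close (so a half turn about z gives the same grasp; the last joint's range is limited). The gripper opens to 87 mm and grips with 3 to 60 N. Pads are 19 mm wide; open, the fingers measure 117 mm over their backs; the gripper's body (75 mm by 190 mm) begins 51 mm behind the grasp point.
Start: joints at [1.151, 0.321, -0.07, 1.45, 0.023, 1.371, -0.057], TCP at [0.273, -0.59, 0.24] pointing down, gripper open.
Joint ranges: [-2.86, 2.86], [-0.3, 2.09], [-1.38, 1.24], [0.06, 2.45], [-1.56, 4.7], [0.09, 2.05], [-2.69, 2.69]. Speed limits (rad/s): [2.57, 2.57, 3.14, 3.14, 3.14, 3.14, 3.14].

## Interface

Orientations are given as a rotation vector (axis times angle).
In Python, from bench import * gives the robot as it stands.
- The arm moves only by the tool send_rows, never from a script. Its arguments are lists of equal length, an entry for each row: "xyz": the shift along the tool's x, y, z in mm, a list of three; "dr": the turn, a rotation vector about the tool's x, y, z in rad, a list of three. A call has exactly 10 rows; each row is the pose to reach, as a shift and turn from the pose commanded when the call began, along the tool's axes at that moment; what a row does not reach only later rows make up. A row lasts 1/12 s, in which the tool goes at most 41.7 mm and 7.16 degrees, less where a joint would pass 70% of its speed; a pose out of reach is approached as far as the arm can. A call with a gripper value outside its range is refused whole. "jaw" is the finger opening in mm, from 0 to 87, set as the call begins (left out, the last holds). The fingers move at their own pace and stop on an object; "grip_force" is the grip in N (left out, the last holds). Time passes only in rows, so rows that repeat a pose let the fingers close, or fill a call up. It gives the time, the measured TCP pose, the force, the opening and the grip force at its end, in the units of the state.
- get_state(): the state, without advancing time (a new reading comes with each control period).
- get_image(name): name is "scene" or "top" or "wrist"; returns the picture (400x640x3 uint8, red, green, blue); there is no depth.
- calibration(name): a dict with "vfov" (degrees; the focal length in pixels is half the picture's height over the tangent of half this angle, whatever the lens; pixels are square), "cx", "cy" (the principal point, pixels), "rvec" (rotation vector, rad) and "tvec" (3), from world to camera coordinates, as OpenCV has them; the wrist camera has in their place "hand_eye" (4x4, takes a point from camera to tool coordinates, whose origin is the TCP and whose axes are the flange's). Camera axes: x right, y down, z forward; pixel columns grow to the right and rows downward; lengths in m; the calibration is good to about 2 mm. A picture is of the moment at which its call begins: read the wrist's pose just before it. calibration takes no time and is no camera call.
- close_job(): hands the job in; it is judged then, once.
The state is a dict: "time": time; "joint_positions": joint angles; "qd": joint speeds; "joint_torque": joint torques, N m; "position": TCP position; "tool_rot": TCP orientation; "ft_force": force on the tool from outside, world axes, zero at the start; "torque": the same for the moment, N m; "grip_width": opening from 0.0 (shut) to 1.0 (fully open); "grip_force": force on a finger pad.
Only numpy, scipy, OpenCV 4.12 (cv2) and the standard library are available. Lean on these libraries where they do the work, as an engineer would, in place of code of your own. Each camera call takes 0.05 s, during which the arm holds its last target. There are 200 camera calls.

## Working session

There is one attempt and no reset: what is moved stays moved. The work goes in short steps, Python scripts to look and compute and a tool call to move; the robot and the scene stay as the last step left them, time stands still between calls to the robot, and variables do not carry over. Pictures are saved under pics/ and viewed, at most 11 in all, crops included, and the job is handed in when it is done.

Besides the shell and the picture viewer there is one more tool, called after ">>>" as name(argument=value, ...), one argument or row to a line, values as JSON. send_rows: Moves the arm, as the interface text tells. Its arguments: {"type":"object","properties":{"xyz":{"type":"array"},"dr":{"type":"array"},"jaw":{"type":"number"},"grip_force":{"type":"number"}},"required":["xyz","dr"]}

```bash
mkdir -p pics; cat > h.py <<'E'
import numpy as np, cv2
from bench import *
from scipy.spatial.transform import Rotation as R
def cam(n,s=None):
    c=calibration(n); f=200/np.tan(np.radians(c["vfov"])/2)
    if n=="wrist":
        H=np.array(c["hand_eye"]); Rt=R.from_rotvec(s["tool_rot"]).as_matrix()
        Rc=Rt@H[:3,:3]; o=Rt@H[:3,3]+np.array(s["position"])
    else:
        Rw=R.from_rotvec(c["rvec"]).as_matrix(); Rc=Rw.T; o=-Rw.T@np.array(c["tvec"])
    return f,c["cx"],c["cy"],Rc,o
def ray(n,u,v,z,s=None):
    f,cx,cy,Rc,o=cam(n,s); d=Rc@np.array([(u-cx)/f,(v-cy)/f,1]); return o+d*(z-o[2])/d[2]
def proj(n,p,s=None):
    f,cx,cy,Rc,o=cam(n,s); q=Rc.T@(np.array(p)-o); return q[:2]/q[2]*f+[cx,cy]
E
python3 - <<'E'
from h import *
for n in("top","scene"):
    im=get_image(n); np.save(f"pics/{n}0.npy",im); cv2.imwrite(f"pics/{n}0.png",im[:,:,::-1])
    print(n,calibration(n),cam(n)[4])
s=get_state();print(s); print(calibration("wrist"))
E
```

```text
top {'vfov': 44.489648810820576, 'cx': 316.7653072878354, 'cy': 197.74149817178125, 'rvec': array([ 2.10702791, -2.15691022,  0.15141083]), 'tvec': array([0.02167287, 0.51228296, 1.45302382])} [ 0.27806685 -0.01109081  1.51549912]
scene {'vfov': 46.37702194140543, 'cx': 321.25558508367135, 'cy': 197.93070520428427, 'rvec': array([ 2.32976949,  0.83576756, -0.31131518]), 'tvec': array([-0.3818618 , -0.18264772,  1.74131299])} [ 1.09962921 -0.71466664  1.22123575]
{'time': 0.1, 'joint_positions': array([ 1.15112888,  0.32173289, -0.07007273,  1.45152472,  0.02262987,
        1.37081341, -0.05688869]), 'qd': array([-0.00111191, -0.001574  ,  0.00051784, -0.00331861,  0.00048871,
        0.00040482,  0.00094906]), 'joint_torque': array([ 3.32671407e-04, -4.92571163e+01, -4.05580765e-01, -3.13402712e+01,
       -6.42590923e-02,  3.94133676e-02,  1.12486600e-04]), 'position': array([ 0.27293884, -0.58941421,  0.23859536]), 'tool_rot': array([-3.06639972e+00, -6.75733133e-01,  7.63072572e-04]), 'ft_force': array([0.82951504, 0.25193041, 0.87505424]), 'torque': array([-0.03709125,  0.05310525,  0.01627449]), 'grip_force': 0.0, 'grip_width': 1.0030946670245044}
{'vfov': 66.28936664171486, 'cx': 322.6172018912318, 'cy': 202.21884061882307, 'hand_eye': array([[ 8.93600135e-04, -9.62620291e-01, -2.70853054e-01,
         7.49850299e-02],
       [ 9.99999391e-01,  6.84899770e-04,  8.65049044e-04,
         2.87932654e-04],
       [-6.47206568e-04, -2.70853662e-01,  9.62620317e-01,
        -1.44962550e-01],
       [ 0.00000000e+00,  0.00000000e+00,  0.00000000e+00,
         1.00000000e+00]])}
```

View pics/top0.png

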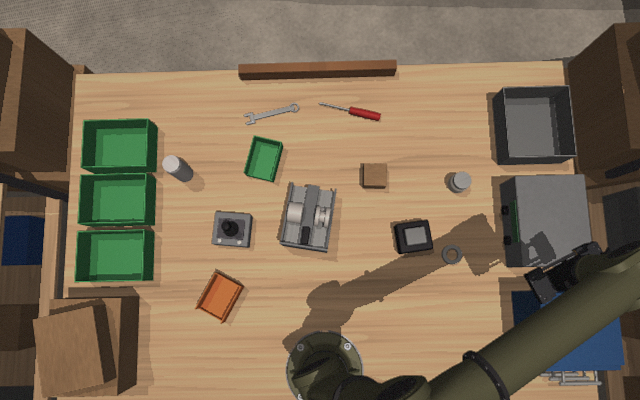

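View pics/scene0.png

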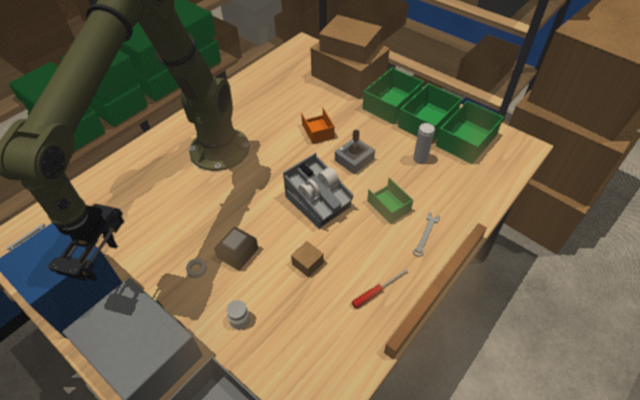

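The top view shows the small green bin at (264,159), its orange look-alike at (220,296), three large green crates on the far left (about x=117), the feeder at (309,217), the control box and stick at (232,229), the charger at (412,236) and the carton at (374,175). The bin meant is the small green one beside the outlets. Next I'll take an enlarged crop to confirm the bin and see which wheel is grooved.

```bash
python3 - <<'E'
from h import *
a=cv2.imread("pics/top0.png")[125:265,200:345]; b=cv2.imread("pics/scene0.png")[120:240,275:420]
a=cv2.resize(a,(480,464),interpolation=cv2.INTER_CUBIC)
b=cv2.resize(b,(320,265),interpolation=cv2.INTER_CUBIC); c=np.zeros((464,800,3),np.uint8); c[:,:480]=a; c[:265,480:]=b
cv2.imwrite("pics/c1.png",c)
im=np.load("pics/top0.npy"); hsv=cv2.cvtColor(im,cv2.COLOR_RGB2HSV)
m=cv2.inRange(hsv,(45,80,40),(85,255,255)); m[:,:220]=0; m[:,310:]=0
k=cv2.findContours(m,cv2.RETR_EXTERNAL,cv2.CHAIN_APPROX_NONE)[0]; k=max(k,key=cv2.contourArea)
print("bin",cv2.contourArea(k),cv2.approxPolyDP(k,4,True)[:,0].tolist(),cv2.minAreaRect(k))
for p in cv2.approxPolyDP(k,4,True)[:,0]: print(p,ray("top",*p,0.06)[:2].round(3),ray("top",*p,0.022)[:2].round(3))
for p in [(309,217),(232,229),(412,236),(374,175),(283,245),(328,252),(338,187),(290,184)]: print(p,ray("top",*p,0.1)[:2].round(3),ray("top",*p,0.0)[:2].round(3))
E
```

```text
bin 1216.0 [[253, 136], [244, 172], [273, 181], [281, 142]] ((263.1176452636719, 158.02940368652344), (31.772165298461914, 41.231056213378906), 14.03624439239502)
[253 136] [0.707 0.202] [0.718 0.207]
[244 172] [0.594 0.229] [0.603 0.236]
[273 181] [0.564 0.141] [0.572 0.145]
[281 142] [0.686 0.116] [0.696 0.119]
(309, 217) [0.447 0.033] [0.459 0.036]
(232, 229) [0.417 0.258] [0.427 0.277]
(412, 236) [ 0.385 -0.263] [ 0.392 -0.281]
(374, 175) [ 0.567 -0.161] [ 0.587 -0.172]
(283, 245) [0.367 0.109] [0.374 0.118]
(328, 252) [ 0.344 -0.02 ] [ 0.349 -0.021]
(338, 187) [ 0.534 -0.054] [ 0.552 -0.057]
(290, 184) [0.546 0.087] [0.565 0.094]
```

View pics/c1.png

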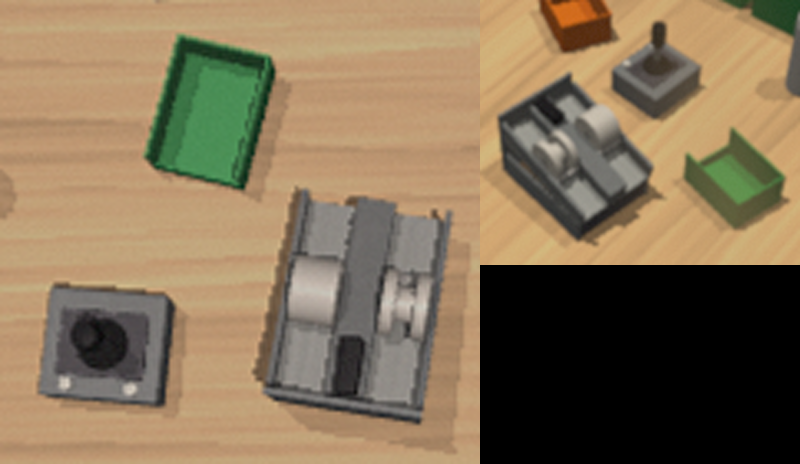

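The crop shows that the plain wheel is in the left lane (crop 315,290) and the grooved wheel is in the right lane (405,303). The small green bin has its low lip towards the feeder, at crop (200,185). So the bin goes to the right lane and the stick goes right.

```bash
cat > m.py <<'E'
from h import *
P=lambda x,y,z:ray("top",200+x/480*145,125+y/464*140,z)[:2]
bl,br=P(265,388,.125),P(420,415,.125); print("back",bl,br,np.linalg.norm(bl-br))
ol,orr=P(329,204,.05),P(417,215,.05); print("outlets",ol,orr,np.linalg.norm(ol-orr))
d=bl-br; yaw=np.arctan2(-d[0],d[1]); d2=ol-orr; yaw2=np.arctan2(-d2[0],d2[1])
mo=(ol+orr)/2;mb=(bl+br)/2;l=mo-mb;print("yaw",yaw,yaw2,np.arctan2(l[1],l[0]),np.linalg.norm(l))
c=[P(*p,.05) for p in((52,285),(172,297),(163,405),(40,395))]
print("box",np.mean(c,0),[np.linalg.norm(c[i]-c[i-1]).round(3) for i in range(4)]); e=(c[0]+c[3]-c[1]-c[2]);print("yawbox",np.arctan2(-e[0],e[1]))
print("knobtop",P(88,331,.14))
E
python3 m.py; python3 - <<'E'
from h import *
s=get_state()
E
```

```text
back [0.37426292 0.11564458] [ 0.34816944 -0.01680697] 0.13499735375645922
outlets [0.54698929 0.06175488] [ 0.53469138 -0.01897354] 0.081659762635036
yaw -0.19451314265725683 -0.15117453162022182 -0.15478946513301922 0.1817977297680134
box [0.42163569 0.26635751] [np.float64(0.101), np.float64(0.111), np.float64(0.098), np.float64(0.112)]
yawbox -0.11361020591595938
knobtop [0.42537554 0.26543561]
```

```bash
cat >> h.py <<'E'
def go(p,yawy,s=None):
    "shift (mm) and turn to reach TCP p, tool down, tool y at heading yawy"
    s=s or get_state(); R0=R.from_rotvec(s["tool_rot"]).as_matrix(); c,q=np.cos(yawy),np.sin(yawy)
    R1=np.array([[-q,c,0],[c,q,0],[0,0,-1.]])
    print("shift",(R0.T@(np.array(p)-s["position"])*1000).round(1),"dr",R.from_matrix(R0.T@R1).as_rotvec().round(3))
E
python3 - <<'E'
from h import *
import bench
print([k for k in dir(bench) if k[0]!="_"], getattr(bench,"nose_length",None), calibration("wrist").get("nose_length"))
go((0.697,0.159,0.24),-0.24)
E
```

```text
['MotionError', 'calibration', 'close_job', 'get_image', 'get_state', 'nose_length'] 0.017 None
shift [ 6.994e+02 -5.009e+02 -6.000e-01] dr [-0.002 -0.001 -0.897]
```

>>> send_rows(
  xyz=[
    [20,-14,0],
    [50,-36,0],
    [80,-57,0],
    [110,-79,0],
    [140,-100,0],
    [170,-121,0],
    [200,-143,0],
    [230,-164,0],
    [260,-186,0],
    [290,-207,0],
  ],
  dr=[
    [0,0,-0.04],
    [0,0,-0.08],
    [0,0,-0.12],
    [0,0,-0.16],
    [0,0,-0.2],
    [0,0,-0.24],
    [0,0,-0.28],
    [0,0,-0.32],
    [0,0,-0.36],
    [0,0,-0.4],
  ],
)

```text
time: 0.93
position: [0.4496, -0.2782, 0.2393]
tool_rot: [-2.871, -1.275, 0.001]
ft_force: [0.2, -0.1, -0.9]
grip_width: 0.998
grip_force: 0.0
```

```bash
python3 -c "
from h import *
go((0.697,0.159,0.24),-0.24)"
```

```text
shift [ 490.2 -109.7   -0.8] dr [-0.     0.    -0.495]
```

>>> send_rows(
  xyz=[
    [32,-7,0],
    [64,-14,0],
    [97,-22,0],
    [130,-29,0],
    [163,-36,0],
    [196,-44,0],
    [229,-51,0],
    [262,-58,0],
    [295,-66,0],
    [328,-73,0],
  ],
  dr=[
    [0,0,-0.05],
    [0,0,-0.1],
    [0,0,-0.15],
    [0,0,-0.2],
    [0,0,-0.25],
    [0,0,-0.3],
    [0,0,-0.35],
    [0,0,-0.4],
    [0,0,-0.45],
    [0,0,-0.495],
  ],
)

```text
time: 1.77
position: [0.6159, 0.0133, 0.2391]
tool_rot: [-2.471, -1.94, 0.001]
ft_force: [0.3, -0.3, -0.1]
grip_width: 1.003
grip_force: 0.0
```

```bash
python3 -c "
from h import *
go((0.697,0.159,0.24),-0.24)"
```

```text
shift [160.8  44.1  -0.9] dr [-0.001  0.     0.   ]
```

>>> send_rows(
  xyz=[
    [20,6,0],
    [50,14,0],
    [80,22,0],
    [110,30,0],
    [135,37,0],
    [150,41,0],
    [156,43,0],
    [158,44,0],
    [158,44,0],
    [158,44,0],
  ],
  dr=[
    [0,0,0],
    [0,0,0],
    [0,0,0],
    [0,0,0],
    [0,0,0],
    [0,0,0],
    [0,0,0],
    [0,0,0],
    [0,0,0],
    [0,0,0],
  ],
)

```text
time: 2.6
position: [0.6962, 0.1529, 0.2394]
tool_rot: [2.474, 1.934, -0.002]
ft_force: [0.1, -0.1, 0.5]
grip_width: 1.003
grip_force: 0.0
```

```bash
python3 - <<'E'
from h import *
s=get_state(); im=get_image("wrist"); cv2.imwrite("pics/w1.png",im[:,:,::-1]); np.save("pics/w1.npy",im)
np.save("pics/w1s.npy",np.r_[s["position"],s["tool_rot"]]); print(s["position"])
u=np.array([.9867,-.1623]);v=np.array([.1623,.9867]);b=np.array([np.cos(-.24),np.sin(-.24)]);n=np.array([-b[1],b[0]])
for x,y in((60,45),(60,-45)): print(proj("wrist",np.r_[np.array([.638,.173])+b*x/1e3+n*y/1e3,.06],s))
E
```

```text
[0.69624835 0.152869   0.23938884]
[320.16902149 139.33817789]
[320.57684474 221.15379117]
```

View pics/w1.png

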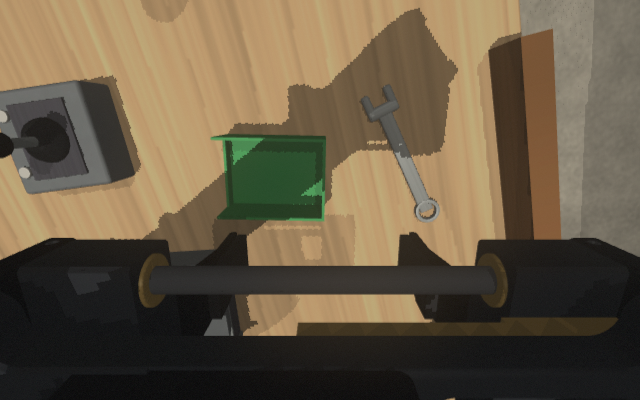

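The wrist view shows the bin with its back wall's top edge running from (326,136) to (324,219) and its lip on the left. Its pose agrees with the top view to within a few mm.

```bash
python3 - <<'E'
from h import *
a=np.load("pics/w1s.npy"); s=dict(position=a[:3],tool_rot=a[3:])
A,B=ray("wrist",325.5,136.5,.06,s),ray("wrist",324,219,.06,s); print(A,B,np.linalg.norm(A-B),np.arctan2(-(A-B)[0],(A-B)[1]))
d=(A-B)/np.linalg.norm(A-B); m=(A+B)/2-0.0015*np.array([d[1],-d[0],0]); print(m)
yaw=np.arctan2(-d[0],d[1]); go((m[0],m[1],.041),yaw)
c=m-0.0585*np.array([d[1],-d[0],0]); print("centre",c)
E
```

```text
[0.71304581 0.20392329 0.06      ] [0.68991426 0.11657804 0.06      ] 0.09035630050018002 -0.25888592122285836
[0.70003002 0.16063467 0.06      ]
shift [  8.9   1.6 198.6] dr [0.    0.001 0.015]
centre [0.64347949 0.17561089 0.06      ]
```

>>> send_rows(
  xyz=[
    [4,1,30],
    [9,2,65],
    [9,2,100],
    [9,2,130],
    [9,2,155],
    [9,2,175],
    [9,2,188],
    [9,2,195],
    [9,2,198],
    [9,2,198],
  ],
  dr=[
    [0,0,0.015],
    [0,0,0.015],
    [0,0,0.015],
    [0,0,0.015],
    [0,0,0.015],
    [0,0,0.015],
    [0,0,0.015],
    [0,0,0.015],
    [0,0,0.015],
    [0,0,0.015],
  ],
  jaw=50,
)

```text
time: 3.48
position: [0.7007, 0.1625, 0.042]
tool_rot: [2.488, 1.917, 0.001]
ft_force: [0.7, -0.3, -0.4]
grip_width: 0.577
grip_force: 0.0
```

>>> send_rows(
  xyz=[
    [0,0,0],
    [0,0,0],
    [0,0,0],
    [0,0,0],
    [0,0,0],
    [0,0,0],
    [0,0,0],
    [0,0,0],
    [0,0,0],
    [0,0,0],
  ],
  dr=[
    [0,0,0],
    [0,0,0],
    [0,0,0],
    [0,0,0],
    [0,0,0],
    [0,0,0],
    [0,0,0],
    [0,0,0],
    [0,0,0],
    [0,0,0],
  ],
  jaw=0,
  grip_force=12,
)

```text
time: 4.32
position: [0.6999, 0.1632, 0.0415]
tool_rot: [-2.487, -1.918, 0.001]
ft_force: [-1.5, 0.5, 0.2]
grip_width: 0.032
grip_force: 12.0
```

```bash
python3 - <<'E'
from h import *
s=get_state(); print(s["position"],s["tool_rot"],s["ft_force"])
u=np.array([np.cos(.163),-np.sin(.163)]);v=np.array([-u[1],u[0]]); f=np.array([.451,.0354])
t=f+u*(.165+.0585)+v*-.040; print("target tcp",t)
go((*t,s["position"][2]),-.163)
go((*(t+v*.1),s["position"][2]),-.163)
E
```

```text
[0.69993932 0.16323458 0.04147032] [-2.48716901e+00 -1.91830538e+00  1.01267271e-03] [-1.49209259  0.52659414  0.23950382]
target tcp [ 0.66504632 -0.04033919]
shift [-205.8   18.     0. ] dr [-0.001  0.    -0.094]
shift [-106.2    8.6    0. ] dr [-0.001  0.    -0.094]
```

>>> send_rows(
  xyz=[
    [-5,0,0],
    [-16,1,0],
    [-28,2,0],
    [-40,3,0],
    [-52,4,0],
    [-64,5,0],
    [-76,6,0],
    [-88,7,0],
    [-98,8,0],
    [-106,9,0],
  ],
  dr=[
    [0,0,-0.01],
    [0,0,-0.02],
    [0,0,-0.04],
    [0,0,-0.06],
    [0,0,-0.08],
    [0,0,-0.094],
    [0,0,-0.094],
    [0,0,-0.094],
    [0,0,-0.094],
    [0,0,-0.094],
  ],
)

```text
time: 5.15
position: [0.6819, 0.0562, 0.0415]
tool_rot: [2.396, 2.031, -0.001]
ft_force: [0.2, 0.8, -1.2]
grip_width: 0.031
grip_force: 12.0
```

```bash
python3 - <<'E'
from h import *
s=get_state(); print(s["ft_force"])
go((.66505,-.0403,.0415),-.163)
im=get_image("scene"); cv2.imwrite("pics/s2.png",cv2.resize(im[130:250,260:440,::-1],(720,480),interpolation=cv2.INTER_CUBIC))
E
```

```text
[ 0.17886852  0.81128196 -1.18475024]
shift [-97.9  -0.9   0. ] dr [-0.     0.001 -0.001]
```

View pics/s2.png

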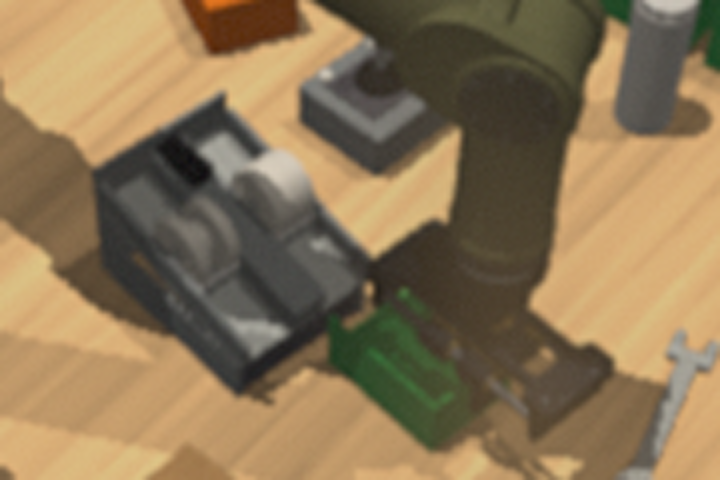

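The scene crop shows the bin held by its back wall and sliding in front of the left outlet, with a gap to the feeder and both wheels in place (grooved at crop 200,235, plain at 275,190). I'll continue the slide.

>>> send_rows(
  xyz=[
    [-10,0,0],
    [-22,0,0],
    [-34,0,0],
    [-46,0,0],
    [-58,0,0],
    [-70,0,0],
    [-81,0,0],
    [-90,0,0],
    [-96,0,0],
    [-98,0,0],
  ],
  dr=[
    [0,0,0],
    [0,0,0],
    [0,0,0],
    [0,0,0],
    [0,0,0],
    [0,0,0],
    [0,0,0],
    [0,0,0],
    [0,0,0],
    [0,0,0],
  ],
)

```text
time: 6.03
position: [0.6661, -0.0405, 0.0415]
tool_rot: [2.396, 2.031, -0.001]
ft_force: [-0.7, 0.7, -1.0]
grip_width: 0.036
grip_force: 12.0
```

>>> send_rows(
  xyz=[
    [0,0,0],
    [0,0,0],
    [0,0,0],
    [0,0,0],
    [0,0,0],
    [0,0,0],
    [0,0,0],
    [0,0,0],
    [0,0,0],
    [0,0,0],
  ],
  dr=[
    [0,0,0],
    [0,0,0],
    [0,0,0],
    [0,0,0],
    [0,0,0],
    [0,0,0],
    [0,0,0],
    [0,0,0],
    [0,0,0],
    [0,0,0],
  ],
  jaw=50,
)

```text
time: 6.87
position: [0.6662, -0.0386, 0.0416]
tool_rot: [2.395, 2.033, -0.0]
ft_force: [0.2, 0.3, 0.2]
grip_width: 0.565
grip_force: 0.0
```

>>> send_rows(
  xyz=[
    [0,0,-8],
    [0,0,-20],
    [0,0,-40],
    [0,0,-65],
    [0,0,-95],
    [0,0,-125],
    [0,0,-155],
    [0,0,-180],
    [0,0,-198],
    [0,0,-200],
  ],
  dr=[
    [0,0,0],
    [0,0,0],
    [0,0,0],
    [0,0,0],
    [0,0,0],
    [0,0,0],
    [0,0,0],
    [0,0,0],
    [0,0,0],
    [0,0,0],
  ],
)

```text
time: 7.7
position: [0.6684, -0.0379, 0.248]
tool_rot: [2.39, 2.029, 0.01]
ft_force: [0.3, -0.0, 0.3]
grip_width: 0.576
grip_force: 0.0
```

```bash
python3 - <<'E'
from h import *
s=get_state(); print(s["position"])
go((.4235,.266,.24),-.114+np.pi/2)
im=get_image("wrist"); cv2.imwrite("pics/w2.png",im[:,:,::-1]); np.save("pics/w2.npy",im)
np.save("pics/w2s.npy",np.r_[s["position"],s["tool_rot"]])
E
```

```text
[ 0.66838406 -0.03794528  0.24800588]
shift [ 260.2 -291.     5.6] dr [ 0.008  0.007 -1.62 ]
```

View pics/w2.png

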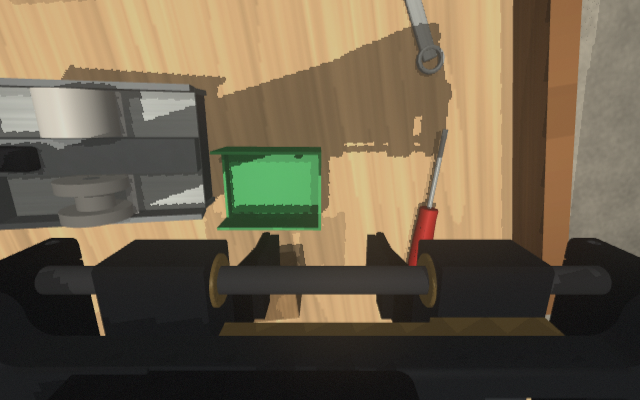

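The wrist view shows the bin with its back top corners at (322,148) and (320,229). The feeder's outlet end face is at column ~205, from (205,86) to (210,216). I'll check the bin's position numerically against the lane.

```bash
python3 - <<'E'
from h import *
a=np.load("pics/w2s.npy"); s=dict(position=a[:3],tool_rot=a[3:])
A,B=ray("wrist",322,148,.06,s),ray("wrist",320,229,.06,s); d=(A-B)[:2]/np.linalg.norm(A-B); n=np.array([d[1],-d[0]])
c=(A+B)[:2]/2-.06*n; print("bin",c,np.linalg.norm(A-B),"yaw",np.arctan2(n[1],n[0]))
for yaw in(-.163,):
  u=np.array([np.cos(yaw),np.sin(yaw)]);v=np.array([-u[1],u[0]]);f=np.array([.451,.0354]); print("bin in feeder",(c-f)@u,(c-f)@v)
  for x,y,z in((.09,.04,.05),(.09,-.04,.05),(.09,-.017,.05),(.09,-.063,.05),(.09,.069,.05),(.09,-.069,.05)): print(x,y,proj("wrist",np.r_[f+u*x+v*y,z],s).round(1))
b=cv2.imread("pics/w2.png")[70:250,120:350]; cv2.imwrite("pics/w2c.png",cv2.resize(b,(766,600),interpolation=cv2.INTER_CUBIC))
E
```

```text
bin [ 0.60946913 -0.03197797] 0.09282371789649334 yaw -0.1874485503568385
bin in feeder 0.16730264647584187 -0.04076862910579845
0.09 0.04 [192.8 113.3]
0.09 -0.04 [200.7 186.2]
0.09 -0.017 [198.6 166.2]
0.09 -0.063 [202.9 205.5]
0.09 0.069 [189.6  84.4]
0.09 -0.069 [203.4 210.4]
```

View pics/w2c.png

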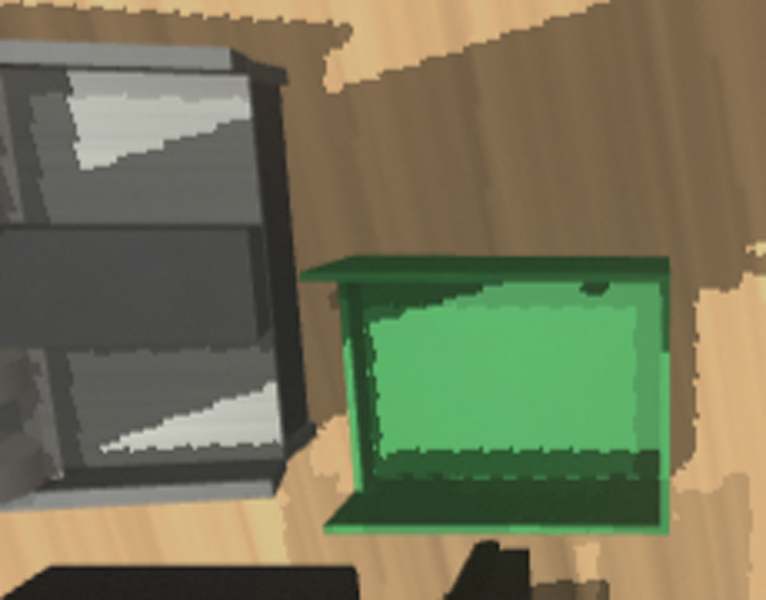

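The bin stands about 4 mm from the right lane's centre line and x is about 0.165, which is good. Next I'll move to the stick.

>>> send_rows(
  xyz=[
    [8,-9,0],
    [20,-22,0],
    [34,-38,1],
    [48,-54,2],
    [62,-70,3],
    [77,-86,3],
    [92,-103,4],
    [106,-119,5],
    [120,-134,5],
    [134,-150,5],
  ],
  dr=[
    [0,0,-0.08],
    [0,0,-0.16],
    [0,0,-0.24],
    [0,0,-0.32],
    [0,0,-0.4],
    [0,0,-0.48],
    [0,0,-0.56],
    [0,0,-0.64],
    [0,0,-0.72],
    [0,0,-0.8],
  ],
)

```text
time: 8.58
position: [0.5385, 0.1185, 0.2354]
tool_rot: [-1.408, -2.807, 0.002]
ft_force: [-1.2, -0.7, 0.8]
grip_width: 0.576
grip_force: 0.0
```

```bash
python3 -c "
from h import *
s=get_state();print(s['position'],s['joint_positions'].round(2))
go((.4235,.266,.24),-.114+np.pi/2,s)"
```

```text
[0.53852768 0.11849516 0.23536622] [ 0.51  0.2  -0.87  1.68  0.16  1.34  0.26]
shift [187.   -4.   -4.5] dr [-0.001 -0.001 -0.816]
```

>>> send_rows(
  xyz=[
    [20,0,0],
    [40,-1,-1],
    [60,-1,-2],
    [80,-2,-3],
    [100,-2,-4],
    [122,-3,-4],
    [144,-3,-4],
    [164,-4,-4],
    [178,-4,-4],
    [184,-4,-4],
  ],
  dr=[
    [0,0,-0.08],
    [0,0,-0.16],
    [0,0,-0.25],
    [0,0,-0.34],
    [0,0,-0.43],
    [0,0,-0.52],
    [0,0,-0.61],
    [0,0,-0.7],
    [0,0,-0.77],
    [0,0,-0.816],
  ],
)

```text
time: 9.42
position: [0.4249, 0.2654, 0.2398]
tool_rot: [-0.174, -3.135, 0.001]
ft_force: [-0.8, 0.2, -1.0]
grip_width: 0.579
grip_force: 0.0
```

```bash
python3 - <<'E'
from h import *
s=get_state(); print(s["position"],s['joint_positions'].round(2))
im=get_image("wrist"); cv2.imwrite("pics/w3.png",im[:,:,::-1])
print("knob top pred",proj("wrist",(.4235,.266,.14),s),"knob centre",proj("wrist",(.4235,.266,.12),s))
go((.4235,.266,.132),-.114+np.pi/2,s); np.save("pics/w3s.npy",np.r_[s["position"],s["tool_rot"]])
E
```

```text
[0.42487718 0.26539875 0.23976151] [ 0.44  0.07 -1.08  1.78  0.06  1.33  0.81]
knob top pred [323.08884394 205.65678899] knob centre [323.09115941 199.4033482 ]
shift [  1.3   0.5 107.8] dr [-0.001 -0.001  0.003]
```

View pics/w3.png

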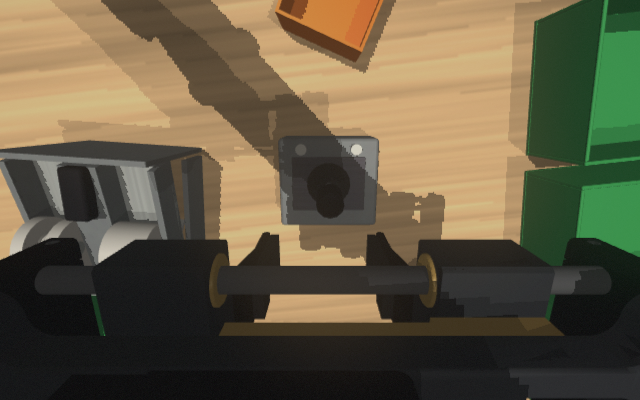

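The wrist view shows the knob's top at (330,205), about 5 mm left of my estimate, and the finger tips at (268,237) and (377,237). I'll straddle the knob with a 5 mm correction.

>>> send_rows(
  xyz=[
    [1,5,5],
    [1,5,18],
    [1,5,34],
    [1,5,50],
    [1,5,66],
    [1,5,80],
    [1,5,92],
    [1,5,102],
    [1,5,107],
    [1,5,108],
  ],
  dr=[
    [0,0,0],
    [0,0,0],
    [0,0,0],
    [0,0,0],
    [0,0,0],
    [0,0,0],
    [0,0,0],
    [0,0,0],
    [0,0,0],
    [0,0,0],
  ],
)

```text
time: 10.3
position: [0.4264, 0.2682, 0.1312]
tool_rot: [-0.185, -3.134, 0.001]
ft_force: [-0.3, 0.0, 1.1]
grip_width: 0.575
grip_force: 0.0
```

>>> send_rows(
  xyz=[
    [0,-2,0],
    [0,-4,0],
    [0,-6,0],
    [0,-8,0],
    [0,-10,0],
    [0,-12,0],
    [0,-14,0],
    [0,-16,0],
    [0,-18,0],
    [0,-18,0],
  ],
  dr=[
    [0,0,0],
    [0,0,0],
    [0,0,0],
    [0,0,0],
    [0,0,0],
    [0,0,0],
    [0,0,0],
    [0,0,0],
    [0,0,0],
    [0,0,0],
  ],
)

```text
time: 11.13
position: [0.4252, 0.2511, 0.133]
tool_rot: [0.185, 3.135, 0.001]
ft_force: [0.3, 3.1, 3.1]
grip_width: 0.578
grip_force: 1.5
```

>>> send_rows(
  xyz=[
    [0,-2,0],
    [0,-4,0],
    [0,-6,0],
    [0,-8,0],
    [0,-9,0],
    [0,-10,0],
    [0,-10,0],
    [0,-10,0],
    [0,-10,0],
    [0,-10,0],
  ],
  dr=[
    [0,0,0],
    [0,0,0],
    [0,0,0],
    [0,0,0],
    [0,0,0],
    [0,0,0],
    [0,0,0],
    [0,0,0],
    [0,0,0],
    [0,0,0],
  ],
)

```text
time: 11.97
position: [0.4237, 0.2407, 0.1324]
tool_rot: [0.185, 3.136, -0.0]
ft_force: [1.6, 2.9, 4.0]
grip_width: 0.571
grip_force: 1.9
```

```bash
python3 - <<'E'
from h import *
f=[]
for i in range(1): s=get_state(); print(s["position"],s["ft_force"],s["grip_force"])
im=get_image("scene"); im2=get_image("top")
a=cv2.resize(im[120:250,260:440,::-1],(480,346),interpolation=cv2.INTER_CUBIC); b=cv2.resize(im2[130:260,200:345,::-1],(320,287),interpolation=cv2.INTER_CUBIC)
c=np.zeros((346,800,3),np.uint8); c[:,:480]=a; c[:287,480:]=b; cv2.imwrite("pics/s3.png",c)
E
```

```text
[0.42368864 0.24066981 0.13243054] [1.60478359 2.94418217 3.95914579] 1.9250661134719849
```

View pics/s3.png

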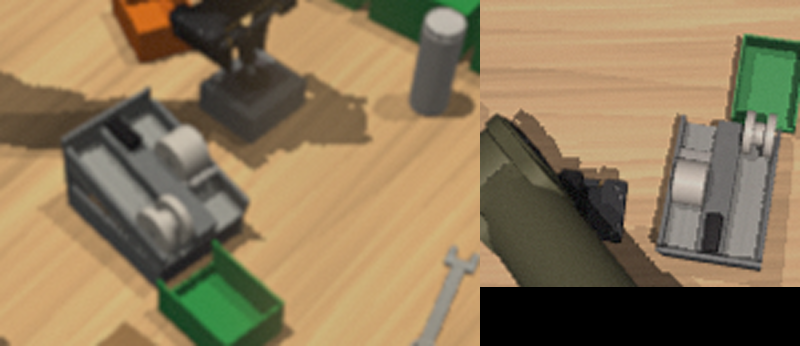

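The grooved wheel has passed its gate and is rolling down to the outlet (top crop 760,133). The plain wheel is in place (690,185). I'll hold the stick a little further over.

>>> send_rows(
  xyz=[
    [0,-1,0],
    [0,-2,0],
    [0,-3,0],
    [0,-3,0],
    [0,-3,0],
    [0,-3,0],
    [0,-3,0],
    [0,-3,0],
    [0,-3,0],
    [0,-3,0],
  ],
  dr=[
    [0,0,0],
    [0,0,0],
    [0,0,0],
    [0,0,0],
    [0,0,0],
    [0,0,0],
    [0,0,0],
    [0,0,0],
    [0,0,0],
    [0,0,0],
  ],
)

```text
time: 12.9
position: [0.4233, 0.238, 0.1323]
tool_rot: [0.185, 3.136, 0.001]
ft_force: [2.2, 5.0, 1.1]
grip_width: 0.578
grip_force: 2.3
```

>>> send_rows(
  xyz=[
    [0,0,0],
    [0,0,0],
    [0,0,0],
    [0,0,0],
    [0,0,0],
    [0,0,0],
    [0,0,0],
    [0,0,0],
    [0,0,0],
    [0,0,0],
  ],
  dr=[
    [0,0,0],
    [0,0,0],
    [0,0,0],
    [0,0,0],
    [0,0,0],
    [0,0,0],
    [0,0,0],
    [0,0,0],
    [0,0,0],
    [0,0,0],
  ],
)

```text
time: 13.73
position: [0.4233, 0.238, 0.1324]
tool_rot: [0.185, 3.136, 0.001]
ft_force: [3.1, 4.7, 1.6]
grip_width: 0.577
grip_force: 2.3
```

```bash
python3 - <<'E'
from h import *
im=get_image("scene"); im2=get_image("top")
a=cv2.resize(im[120:250,260:440,::-1],(480,346),interpolation=cv2.INTER_CUBIC); b=cv2.resize(im2[130:260,200:345,::-1],(320,287),interpolation=cv2.INTER_CUBIC)
c=np.zeros((346,800,3),np.uint8); c[:,:480]=a; c[:287,480:]=b; cv2.imwrite("pics/s4.png",c)
im3=get_image("top"); print("motion",np.abs(im2[130:260,250:345].astype(int)-im3[130:260,250:345]).max())
E
```

```text
motion 19
```

View pics/s4.png

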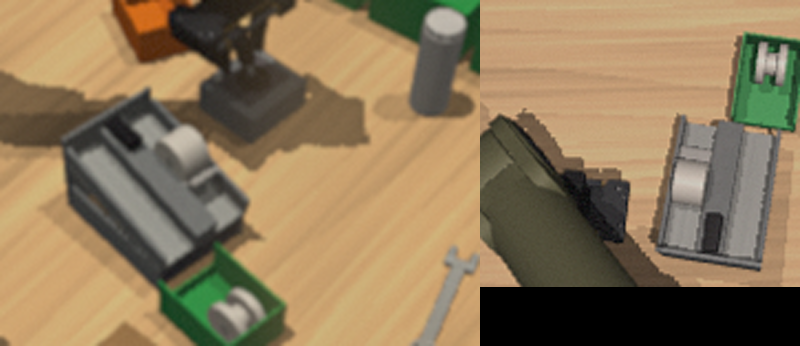

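The grooved wheel is in the bin (scene crop 238,312). I'll hold for two more calls so it settles, then ease the stick back to centre and lift clear.

>>> send_rows(
  xyz=[
    [0,0,0],
    [0,0,0],
    [0,0,0],
    [0,0,0],
    [0,0,0],
    [0,0,0],
    [0,0,0],
    [0,0,0],
    [0,0,0],
    [0,0,0],
  ],
  dr=[
    [0,0,0],
    [0,0,0],
    [0,0,0],
    [0,0,0],
    [0,0,0],
    [0,0,0],
    [0,0,0],
    [0,0,0],
    [0,0,0],
    [0,0,0],
  ],
)

```text
time: 14.72
position: [0.4233, 0.238, 0.1324]
tool_rot: [0.185, 3.136, 0.001]
ft_force: [2.3, 5.1, 2.4]
grip_width: 0.574
grip_force: 2.3
```

>>> send_rows(
  xyz=[
    [0,0,0],
    [0,0,0],
    [0,0,0],
    [0,0,0],
    [0,0,0],
    [0,0,0],
    [0,0,0],
    [0,0,0],
    [0,0,0],
    [0,0,0],
  ],
  dr=[
    [0,0,0],
    [0,0,0],
    [0,0,0],
    [0,0,0],
    [0,0,0],
    [0,0,0],
    [0,0,0],
    [0,0,0],
    [0,0,0],
    [0,0,0],
  ],
)

```text
time: 15.55
position: [0.4233, 0.238, 0.1324]
tool_rot: [0.185, 3.136, 0.001]
ft_force: [3.0, 4.6, 1.2]
grip_width: 0.575
grip_force: 2.3
```

>>> send_rows(
  xyz=[
    [0,3,0],
    [0,6,0],
    [0,10,0],
    [0,14,0],
    [0,18,0],
    [0,22,0],
    [0,26,0],
    [0,29,0],
    [0,31,0],
    [0,31,0],
  ],
  dr=[
    [0,0,0],
    [0,0,0],
    [0,0,0],
    [0,0,0],
    [0,0,0],
    [0,0,0],
    [0,0,0],
    [0,0,0],
    [0,0,0],
    [0,0,0],
  ],
)

```text
time: 16.38
position: [0.4267, 0.2691, 0.1324]
tool_rot: [-0.184, -3.136, -0.0]
ft_force: [-0.7, -0.4, -0.1]
grip_width: 0.571
grip_force: 0.0
```

>>> send_rows(
  xyz=[
    [0,0,-4],
    [0,0,-12],
    [0,0,-24],
    [0,0,-38],
    [0,0,-54],
    [0,0,-70],
    [0,0,-86],
    [0,0,-98],
    [0,0,-106],
    [0,0,-108],
  ],
  dr=[
    [0,0,0],
    [0,0,0],
    [0,0,0],
    [0,0,0],
    [0,0,0],
    [0,0,0],
    [0,0,0],
    [0,0,0],
    [0,0,0],
    [0,0,0],
  ],
)

```text
time: 17.22
position: [0.4276, 0.269, 0.2424]
tool_rot: [0.185, 3.133, 0.001]
ft_force: [-0.3, 0.3, 0.7]
grip_width: 0.574
grip_force: 0.0
```

```bash
python3 - <<'E'
from h import *
im=get_image("scene"); im2=get_image("top"); im3=get_image("wrist")
a=cv2.resize(im[120:250,260:440,::-1],(480,346),interpolation=cv2.INTER_CUBIC); b=cv2.resize(im2[130:260,200:345,::-1],(320,287),interpolation=cv2.INTER_CUBIC)
c=np.zeros((590,800,3),np.uint8); c[:346,:480]=a; c[:287,480:]=b; c[350:590,:384]=cv2.resize(im3[:,:,::-1],(384,240)); cv2.imwrite("pics/s5.png",c)
E
```

```text
(no output)
```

View pics/s5.png

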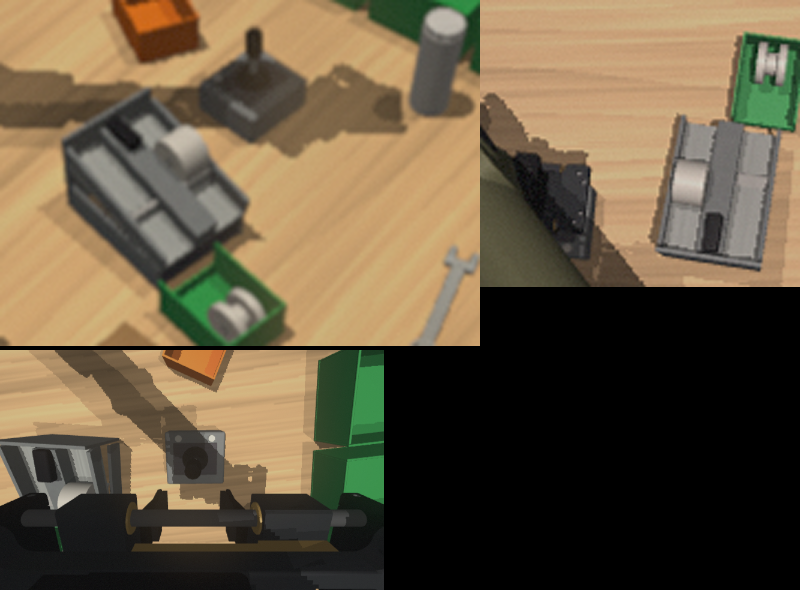

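The grooved wheel lies in the bin (scene crop 238,312), the stick is upright (254,45), the plain wheel is still in its lane (183,150), and the robot is clear. I'm handing it in.

```bash
python3 -c "
from bench import *
print(close_job())"
```

```text
the job is handed in; nothing more can be done
None
```

I slid the green bin below the right lane's outlet, released the grooved wheel into it, and let the stick spring back to centre with the plain wheel still in its lane; the job is handed in at about 17 s, and no verdict came back.

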